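Turn over a box-section coupon in its clamshell welding jig

TASK

Lay the short narrow square-tube offcut in the open pocket of the hinged clamshell jig, fold the jig's lid fully shut over it, then turn the whole closed jig over, without letting it spring open or fall, and leave it lying flat, lid side down and still shut, on the thin copper plate with the tube inside. Handle the jig gently, let go of it, and leave the other offcuts, the magnet, the spray can and the clamp where they are.

Things in the scene. Friction and masses are not known exactly. Their poses are not given: they have to be found in the camera images.
- plate: Thin copper backing plate for welding, fixed to the bench, 240 (its x) by 320 (its y) by 6 mm thick; origin at the centre of its underside, so its top is at z = 6 mm.
- holder_mid (a point): Centre of the clamshell jig, taken as if shut: a loose aluminium block 116 mm long (its x), 56 wide (its y), 46 thick (its z), flat sides, square ends, 0.4 kg. Base: z -23 to +1 mm of this point; lid: +1 to +23 mm, hinged at the -x end, free end at +x. Axes are the base's: z up at the start, down once turned over. The base's web has one window, the lid's two with a crossbar.
- free_end (a point): Middle of the seam line at the jig's free (+x) end, same axes: 58 mm along x from the jig's centre, 24 mm above the base's underside. Base and lid sides are flush when shut, so a grip across the 56 mm width near this end holds both halves shut together. The closed jig stands steadily on its hinge end face (46 x 56 mm).
- pocket (a point): Centre of the floor of the base's open pocket, same axes as the jig (4 mm from the jig's centre towards the free end, 12 mm above the base's underside). The pocket is 66 mm along x, 31 mm along y and 12 mm deep (the base's rim is 24 mm above its underside), so the tube has 3 mm of play on each side and stands 13 mm above the rim.
- hinge_axis (a point): Centre of the lid's hinge axis, same axes as the jig: 54 mm from the jig's centre towards -x, 24 mm above the base's underside. The hinge line runs along the jig's y.
- lid (a joint): Lid angle, rad: 0 fully shut, about 1.57 upright, 2.2 the stop. The hinge is stiff (0.15 N m) and the lid stays where it is left; pushing it takes 1 to 2 N at its free edge. The lid's seam face reaches 112 mm from the hinge axis; its outer face is 22 mm from the seam face.
- tube_mid (a point): Centre of the narrow square steel tube, 60 mm long (its x), 25 by 25 mm across, wall 2.5 mm, open ends, 0.1 kg; lying on the bench with its centre 12.5 mm up. Its x axis runs along its length; either end and any long face will do.
- wide_offcut: Another square-tube offcut, 40 by 40 mm across and 50 mm long: too big for the pocket, to be left alone. Origin under its centre.
- round_offcut: Round tube offcut standing upright, 34 mm diameter, 60 mm high; to be left alone. Origin under its centre.
- magnet: Red triangular welding magnet lying flat, legs 110 mm, 24 mm thick; to be left alone. Origin under its right-angled corner.
- spray: Spray can standing upright, 66 mm diameter, 190 mm high; to be left alone. Origin under its centre.
- gclamp: Steel G-clamp lying flat, about 70 by 130 mm, 16 mm thick; to be left alone. Origin under the middle of its spine.
Things that resemble listed ones, but are neither listed nor needed, are in the scene too. What is meant by the part that bears holder_mid is not purple or yellow, and is the larger of those in its own colour.

How it is judged (in metres and radians):
On the way, in this order (a step that is already met when the one before it is completed fails the run):
1. the tube lies in the base's pocket (z of tube_mid in the frame of pocket between 0.009 and 0.016 m and x of tube_mid in the frame of pocket between -0.008 and 0.008 m and y of tube_mid in the frame of pocket between -0.006 and 0.006 m), for 0.2 s.
2. the lid is shut over the tube (value of joint lid below 0.06 rad and distance between tube_mid and pocket below 0.022 m), for 0.2 s.
3. the shut jig is up on edge or on end, with the tube inside (angle between holder_mid's own z axis and vertical between 1.3 and 1.9 rad and value of joint lid below 0.1 rad and distance between tube_mid and pocket below 0.03 m), for 0.1 s.
At the end, for the whole second after the job is handed in: The jig lies flat on its lid (within 0.08 rad), its centre over the plate and at the height of a closed jig resting on it, the lid shut to within 0.06 rad, the tube inside (its centre within 30 mm of the pocket's floor centre), jig and tube at rest (angle between holder_mid's own z axis and vertical above 3.06 rad and value of joint lid below 0.06 rad and z of holder_mid in the frame of plate between 0.025 and 0.033 m and x of holder_mid in the frame of plate between -0.12 and 0.12 m and y of holder_mid in the frame of plate between -0.16 and 0.16 m and distance between tube_mid and pocket below 0.03 m and linear speed of each of holder, tube below 0.02 m/s); the robot touches nothing.
It fails at once if the lid gapes while the jig is tilted (angle between holder_mid's own z axis and vertical above 0.5 rad and value of joint lid above 0.2 rad).
It fails at once if the jig topples or is dropped (turns faster than 7 rad/s) (angular speed of holder above 7 rad/s).
It fails at once if the jig is dropped (moves faster than 1 m/s) (linear speed of holder above 1 m/s).
It fails at once if an offcut, the magnet, the spray can or the clamp is moved by more than 30 mm (distance of any of wide_offcut, round_offcut, magnet, spray, gclamp from where it was at the start of the episode above 0.03 m).
It also fails if it takes over 72 s, if anything falls off the work surface, if the arm or the gripper's body presses on something with over 40 N, if the wrist force passes 120 N, or if a joint passes its speed limit or range.

ROBOT

A 6-joint arm with a two-finger parallel gripper is mounted at the origin on the work surface. World frame = base frame: x ahead of the robot, y to its left, z up, the work surface at z = 0. Lengths are in mm, angles in rad, forces in N, time in s.
With the tool pointing down it reaches from about 300 to 950 mm from the base axis. Payload 3.1 kg.
Tool frame: the origin (TCP) lies between the finger pads; the fingertips stand 25 mm ahead of it and the grasp point (between the pads) lies 6 mm ahead of it; z points along the fingers, y is the line along which they close (so a half turn about z gives the same grasp; the last joint's range is limited). The gripper opens to 85 mm and grips with 20 to 120 N. Pads are 22 mm wide; open, the fingers measure 114 mm over their backs; the gripper's body (76 mm by 85 mm) begins 54 mm behind the grasp point. The pads swing forward as they close: fully open they stand 13 mm farther back than shut.
Start: joints at [-0.07, 0.308, 1.634, -0, 1.2, -0.07], TCP at [625.006, -0.028, 256.272] pointing down, gripper open.
Joint ranges: [-3.06, 3.06], [-0.79, 1.96], [0.05, 2.63], [-1.19, 4.34], [0.05, 2.64], [-2.94, 2.94]. Speed limits (rad/s): [2.79, 2.79, 3.14, 3.14, 3.14, 3.14].

INTERFACE

Orientations are given as [roll, pitch, yaw] about the fixed x, y, z axes, in that order (R = Rz(yaw) Ry(pitch) Rx(roll)).
In Python, from rig import get_state, optics, robot gives the robot as it stands.
- The arm moves only by the tool jog_arm, never from a script. Its argument "steps" is a list of rows, each an object with "claw": the finger opening in m, from 0 to 0.0854; "dp": the shift along the tool's x, y, z in m, a list of three; "rotation": the turn, a rotation vector about the tool's x, y, z in rad, a list of three. In form: [{"claw": claw, "dp": [tx, ty, tz], "rotation": [ax, ay, az]}, ...]. A call has 1 to 10 rows; each row is the pose to reach, as a shift and turn from the pose commanded when the call began, along the tool's axes at that moment; what a row does not reach only later rows make up. A row lasts 1/8 s, in which the tool goes at most 62.5 mm and 10.7 degrees, less where a joint would pass 70% of its speed; a pose out of reach is approached as far as the arm can. A call with a gripper value outside its range is refused whole. The fingers move at their own pace and stop on an object; "newtons" is the grip in N (left out, the last holds). Time passes only in rows, so rows that repeat a pose let the fingers close. It gives the time, the measured TCP pose, the force, the opening and the grip force at its end, in the units of the state.
- get_state(): the state, without advancing time (a new reading comes with each control period).
- optics.camera(name): name is "scene" or "side" or "wrist"; returns a dict with "color" (400x640x3 uint8, blue, green, red), "mtx" (3x3 intrinsics, pixels), "dist_coeffs" ([k1, k2, p1, p2, k3] as OpenCV has them; the pictures are not rectified), "extrinsics" (4x4, takes a point from world to camera coordinates). Camera axes: x right, y down, z forward; pixel columns grow to the right and rows downward; lengths in mm; the calibration is good to about 2 mm. A picture is of the moment at which its call begins. There is no depth.
- robot.sign_off(): hands the job in; it is judged then, once.
The state is a dict: "t": time; "qpos": joint angles; "joint_velocities": joint speeds; "joint_torque": joint torques, N m; "position": TCP position; "orientation": TCP orientation; "ft_force": force on the tool from outside, world axes, zero at the start; "ft_torque": the same for the moment, N m; "grip_width": finger opening in mm; "gripper_force": force on a finger pad.
Only numpy, scipy, OpenCV 4.12 (cv2) and the standard library are available. Lean on these libraries where they do the work, as an engineer would, in place of code of your own. Each camera call takes 0.05 s, during which the arm holds its last target. There are 200 camera calls.

## Working session

There is one attempt and no reset: what is moved stays moved. The work goes in short steps, Python scripts to look and compute and a tool call to move; the robot and the scene stay as the last step left them, time stands still between calls to the robot, and variables do not carry over. Pictures are saved under pics/ and viewed, at most 10 in all, crops included, and the job is handed in when it is done.

Besides the shell and the picture viewer there is one more tool, called after "Request:" as name(argument=value, ...), one argument or row to a line, values as JSON. jog_arm: Moves the arm, as the interface text tells. Its arguments: {"type":"object","properties":{"steps":{"type":"array"},"newtons":{"type":"number"}},"required":["steps"]}

```bash
mkdir -p pics; ls; cat > h.py <<'E'
import numpy as np, cv2
from rig import get_state, optics, robot
def shot(name,fn=None):
    c=optics.camera(name)
    if fn: cv2.imwrite('pics/'+fn,c['color'])
    return c
def ray(c,uv):
    p=cv2.undistortPoints(np.array(uv,float).reshape(-1,1,2),np.array(c['mtx']),np.array(c['dist_coeffs'])).reshape(-1,2)
    E=np.array(c['extrinsics']);R,t=E[:3,:3],E[:3,3]
    return -R.T@t, np.c_[p,np.ones(len(p))]@R
def onz(c,uv,z):
    o,d=ray(c,uv); z=np.broadcast_to(z,len(d)); return o+d*((z-o[2])/d[:,2])[:,None]
def proj(c,P):
    E=np.array(c['extrinsics'])
    return cv2.projectPoints(np.array(P,float).reshape(-1,1,3),cv2.Rodrigues(E[:3,:3])[0],E[:3,3],np.array(c['mtx']),np.array(c['dist_coeffs']))[0].reshape(-1,2)
E
python3 - <<'E'
from h import *
import pickle
for n in ['scene','side','wrist']:
    c=shot(n,n+'0.png'); pickle.dump(c,open(n+'0.pkl','wb')); E=np.array(c['extrinsics']); print(n,(-E[:3,:3].T@E[:3,3]).round(),E[2,:3].round(2))
a=[cv2.imread('pics/%s0.png'%n) for n in['scene','side']]
print(get_state())
E
```

```text
pics
scene [1217. -430.  680.] [-0.67  0.41 -0.62]
side [466. 776. 620.] [ 0.08 -0.82 -0.57]
wrist [624.  80. 373.] [-0.   -0.31 -0.95]
{'t': 0.15, 'qpos': array([-6.96802161e-02,  3.08829640e-01,  1.63488520e+00, -4.90645335e-05,
        1.19972434e+00, -6.97104097e-02]), 'joint_velocities': array([-0.00279409, -0.00250181, -0.00433524, -0.00027816, -0.00044181,
        0.00103002]), 'joint_torque': array([-7.71605373e-04, -4.15801048e+01, -2.77146006e+01, -1.83032253e-04,
        6.02632252e-03, -2.39092765e-05]), 'position': array([6.24394532e+02, 1.39213859e-02, 2.55299785e+02]), 'orientation': array([-3.13974743e+00, -8.30364315e-05,  1.57084428e+00]), 'ft_force': array([-0.28496768, -0.50984511,  0.21741112]), 'ft_torque': array([ 0.00594724, -0.02414859,  0.03758152]), 'gripper_force': 0.0, 'grip_width': 85.29404896409447}
```

View pics/scene0.png

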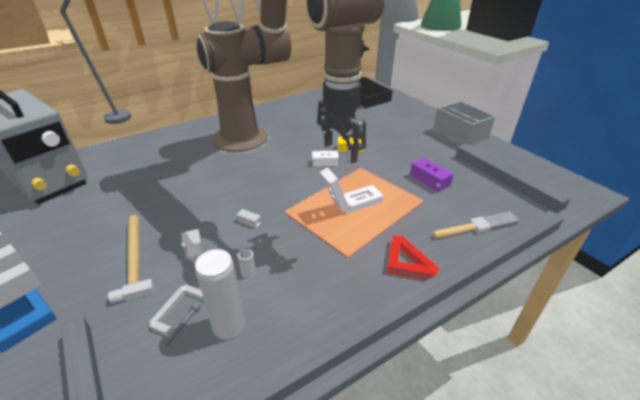

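View pics/side0.png

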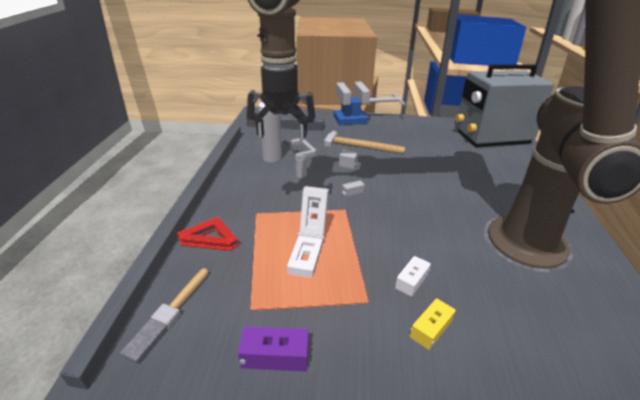

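The jig candidates are the white open one on the plate (side 307,235; scene 355,195), the small closed white one (side 413,275), purple (274,347) and yellow (433,322). The open white one fits, being neither purple nor yellow and the larger of the white pair. The narrow tube is at side (353,187), scene (248,218). The block at side (348,158) is the wide offcut. I'll confirm with an enlarged crop.

```bash
python3 - <<'E'
import cv2,numpy as np
a=cv2.imread('pics/side0.png');b=cv2.imread('pics/scene0.png')
A=cv2.resize(a[170:310,240:380],(0,0),fx=4,fy=4,interpolation=3)[:, :]
B=cv2.resize(b[160:235,230:390],(0,0),fx=5,fy=5,interpolation=3)
cv2.imwrite('pics/c1.png',A);cv2.imwrite('pics/c2.png',B)
E
```

```text
(no output)
```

View pics/c1.png

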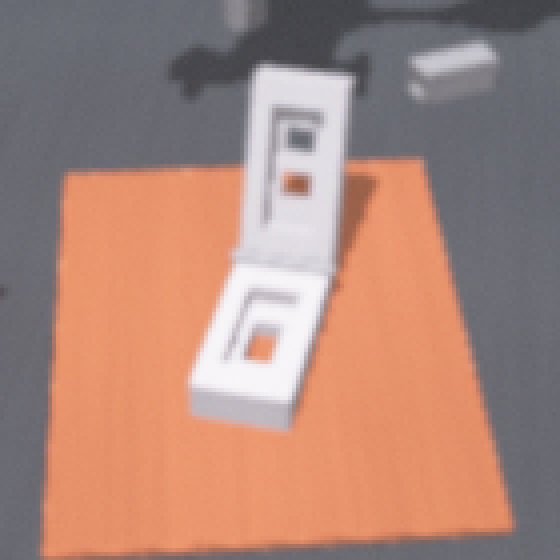

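View pics/c2.png

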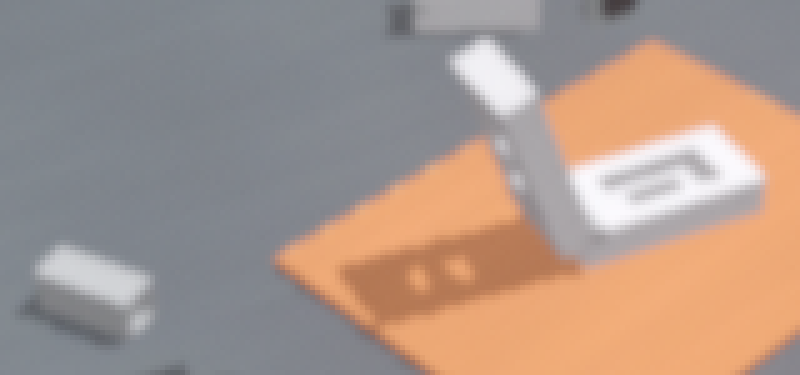

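The c1 crop shows the open white jig. Its rim free-end corners are at c1 (190,402),(292,412) and its hinge end is near (235,262),(330,272). The lid is tilted back past upright, with its tip at (255,66),(352,76). The narrow tube's top face runs from (408,57) to (497,58) in c1, and in c2 its corners are (60,245),(150,272),(128,308),(36,268).

```bash
python3 - <<'E'
from h import *
import pickle
s=pickle.load(open('side0.pkl','rb'));c=pickle.load(open('scene0.pkl','rb'))
S=lambda L:np.array(L)/4+[240,170]-.375
C=lambda L:np.array(L)/5+[230,160]-.4
np.set_printoptions(suppress=True,precision=1)
print('plate side',onz(s,S([(65,172),(424,158),(514,530),(43,556)]),6))
print('rim side',onz(s,S([(190,402),(292,412),(235,262),(330,272)]),30)); print('bot',onz(s,S([(192,422),(293,430)]),6))
print('rim scene',onz(c,C([(712,125),(762,178)]),30),onz(c,C([(760,210),(580,268)]),6))
print('tube side',onz(s,S([(408,57),(487,42),(497,58),(415,75)]),25))
print('tube scene',onz(c,C([(60,245),(150,272),(128,308),(36,268)]),25), onz(c,C([(128,338),(36,300)]),0))
# lid tip triangulation: seam-face tip corners side vs scene top face (455,60),(500,110) outer?, (487,38),(535,95)
def tri(u,v):
    o1,d1=ray(s,[u]);o2,d2=ray(c,[v]);d1=d1[0];d2=d2[0]
    k=np.linalg.lstsq(np.c_[d1,-d2],o2-o1,rcond=None)[0]; a=o1+k[0]*d1;b=o2+k[1]*d2; return (a+b)/2,np.linalg.norm(a-b)
print(tri(S([(255,66)])[0],C([(535,95)])[0]),tri(S([(352,76)])[0],C([(487,38)])[0]))
E
```

```text
plate side [[706.5 -22.4   6. ]
 [469.1 -68.9   6. ]
 [408.3 247.8   6. ]
 [642.5 293.1   6. ]]
rim side [[582.9 201.   30. ]
 [528.  201.6  30. ]
 [575.9  83.4  30. ]
 [518.9  85.4  30. ]]
bot [[584.  192.6   6. ]
 [528.4 191.7   6. ]]
rim scene [[531.7 193.   30. ]
 [587.3 184.1  30. ]] [[586.9 186.1   6. ]
 [573.7  68.9   6. ]]
tube side [[ 486.2 -165.3   25. ]
 [ 429.4 -193.6   25. ]
 [ 421.9 -172.4   25. ]
 [ 479.9 -142.    25. ]]
tube scene [[ 422.8 -173.    25. ]
 [ 470.3 -141.5   25. ]
 [ 490.9 -164.1   25. ]
 [ 434.1 -191.9   25. ]] [[ 485.5 -164.4    0. ]
 [ 429.8 -193.6    0. ]]
(array([571.8,  33.6, 135.5]), np.float64(4.257949855488477)) (array([515.5,  41.1, 137.3]), np.float64(6.426227554679618))
```

```bash
cat >> h.py <<'E'
from scipy.spatial.transform import Rotation as Ro
np.set_printoptions(suppress=True,precision=3)
def frame(yaw,tilt=0):
    """tool x along horizontal heading yaw, tool z down; then tilted about tool y by tilt: z tips towards +heading"""
    h=np.array([np.cos(yaw),np.sin(yaw),0]);y=np.array([np.sin(yaw),-np.cos(yaw),0])
    z=np.sin(tilt)*h-np.cos(tilt)*np.array([0,0,1]); return np.c_[np.cross(y,z),y,z]
def go(p,R,s=None):
    s=s or get_state(); R0=Ro.from_euler('xyz',s['orientation']).as_matrix()
    dp=R0.T@(np.array(p)-s['position'])/1000; rv=Ro.from_matrix(R0.T@R).as_rotvec()
    print('dp',dp,'rot',rv,'rows>=',np.linalg.norm(dp)/.0625,np.linalg.norm(rv)/.187)
def st():
    s=get_state(); print('t',s['t'],'p',s['position'].round(1),'rpy',s['orientation'],'q',s['qpos'],'F',s['ft_force'].round(1),'w',round(s['grip_width'],1),'gf',s['gripper_force'])
E
python3 - <<'E'
from h import *
import pickle
s=pickle.load(open('side0.pkl','rb'));c=pickle.load(open('scene0.pkl','rb'))
print(onz(c,[(193,255),(246,275)],0).round(), onz(s,[(348,165),(300,175)],0).round())
go([454.5,-168,130],frame(0.47)); go([454.5,-168,37],frame(0.47))
E
```

```text
[[ 496. -338.    0.]
 [ 626. -254.    0.]] [[ 472. -323.    0.]
 [ 619. -240.    0.]]
dp [-0.168 -0.17   0.126] rot [-0.002  0.001  1.101] rows>= 4.316824490503204 5.886875636178819
dp [-0.168 -0.169  0.219] rot [-0.002  0.001  1.101] rows>= 5.178358062486006 5.886875636178819
```

Clear of its neighbours. I'll go to the hover pose, then descend and close.

Request:
jog_arm(
  steps=[
    {"claw":0.06,"dp":[-0.168,-0.169,0.14],"rotation":[0,0,1.1]},
    {"claw":0.06,"dp":[-0.168,-0.169,0.14],"rotation":[0,0,1.1]},
    {"claw":0.06,"dp":[-0.168,-0.169,0.14],"rotation":[0,0,1.1]},
    {"claw":0.06,"dp":[-0.168,-0.169,0.14],"rotation":[0,0,1.1]},
    {"claw":0.06,"dp":[-0.168,-0.169,0.14],"rotation":[0,0,1.1]},
    {"claw":0.06,"dp":[-0.168,-0.169,0.14],"rotation":[0,0,1.1]},
    {"claw":0.06,"dp":[-0.168,-0.169,0.14],"rotation":[0,0,1.1]},
    {"claw":0.06,"dp":[-0.168,-0.169,0.14],"rotation":[0,0,1.1]},
    {"claw":0.06,"dp":[-0.168,-0.169,0.18],"rotation":[0,0,1.1]},
    {"claw":0.06,"dp":[-0.168,-0.169,0.18],"rotation":[0,0,1.1]},
  ],
)

```text
t: 1.4
position: [453.7, -166.5, 74.2]
orientation: [-3.136, 0.004, 0.473]
ft_force: [-0.4, -0.1, -0.2]
grip_width: 59.9
gripper_force: 0.0
```

```bash
python3 - <<'E'
from h import *
st(); c=shot('wrist'); 
import pickle; pickle.dump(c,open('w1.pkl','wb')); cv2.imwrite('pics/w1.png',c['color'])
# predicted tube top corners
a=np.deg2rad(27);u=np.array([np.cos(a),np.sin(a)]);v=np.array([-u[1],u[0]])
print(proj(c,[[*(np.array([454.5,-168])+i*30*u+j*12.5*v),25] for i in(-1,1) for j in(-1,1)]))
go([454.5,-168,37],frame(0.47))
E
```

```text
t 1.4 p [ 453.7 -166.5   74.2] rpy [-3.136  0.004  0.473] q [-0.442  0.31   2.071  0.     0.767  0.656] F [-0.4 -0.1 -0.2] w 59.9 gf 0.0
[[340.434 286.921]
 [297.766 286.754]
 [343.235 188.751]
 [295.907 188.631]]
dp [-0.001  0.001  0.038] rot [-0.003  0.002  0.003] rows>= 0.615977179383538 0.02324994886297896
```

View pics/w1.png

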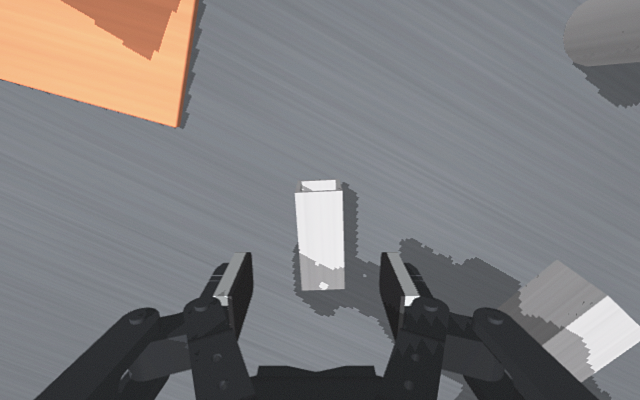

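The tube's top face spans (296,193),(343,191) to (299,290),(344,289), within about 2 mm of the prediction and centred between the fingers. Next I descend and grip.

Request:
jog_arm(
  steps=[
    {"claw":0.06,"dp":[-0.002,0.001,0.038],"rotation":[0,0,0]},
    {"claw":0.06,"dp":[-0.002,0.001,0.038],"rotation":[0,0,0]},
    {"claw":0.015,"dp":[-0.002,0.001,0.038],"rotation":[0,0,0]},
    {"claw":0.015,"dp":[-0.002,0.001,0.038],"rotation":[0,0,0]},
    {"claw":0.015,"dp":[-0.002,0.001,0.038],"rotation":[0,0,0]},
    {"claw":0.015,"dp":[-0.002,0.001,0.038],"rotation":[0,0,0]},
    {"claw":0.015,"dp":[-0.002,0.001,0.038],"rotation":[0,0,0]},
  ],
  newtons=40,
)

```text
t: 2.33
position: [456.3, -170.5, 40.1]
orientation: [3.139, -0.002, 0.471]
ft_force: [0.3, 0.4, 6.7]
grip_width: 24.0
gripper_force: 40.1
```

```bash
python3 - <<'E'
from h import *
st(); go([454.5,-168,170],frame(0.47)); go([552,115,170],frame(1.48))
E
```

```text
t 2.325 p [ 456.3 -170.5   40.1] rpy [ 3.139 -0.002  0.471] q [-0.447  0.378  2.075  0.     0.685  0.653] F [0.3 0.4 6.7] w 24.0 gf 40.126620680093765
dp [-0.    -0.003 -0.13 ] rot [ 0.003 -0.002  0.001] rows>= 2.0785197262730164 0.019196163116488096
dp [ 0.215 -0.211 -0.13 ] rot [ 0.004 -0.001 -1.009] rows>= 5.246772440966813 5.396326258840673
```

Request:
jog_arm(
  steps=[
    {"claw":0.015,"dp":[0,-0.003,-0.06],"rotation":[0,0,0]},
    {"claw":0.015,"dp":[0,-0.003,-0.12],"rotation":[0,0,0]},
    {"claw":0.015,"dp":[0,-0.003,-0.19],"rotation":[0,0,0]},
    {"claw":0.015,"dp":[0.22,-0.23,-0.19],"rotation":[0,0,-1.01]},
    {"claw":0.015,"dp":[0.22,-0.23,-0.19],"rotation":[0,0,-1.01]},
    {"claw":0.015,"dp":[0.22,-0.23,-0.19],"rotation":[0,0,-1.01]},
    {"claw":0.015,"dp":[0.22,-0.23,-0.19],"rotation":[0,0,-1.01]},
    {"claw":0.015,"dp":[0.22,-0.23,-0.19],"rotation":[0,0,-1.01]},
    {"claw":0.015,"dp":[0.22,-0.23,-0.19],"rotation":[0,0,-1.01]},
    {"claw":0.015,"dp":[0.22,-0.23,-0.19],"rotation":[0,0,-1.01]},
  ],
)

```text
t: 3.58
position: [546.0, 135.9, 228.2]
orientation: [-3.141, 0.0, 1.482]
ft_force: [-0.8, 0.2, -1.8]
grip_width: 23.9
gripper_force: 39.9
```

```bash
python3 - <<'E'
from h import *
import pickle
st(); c=shot('wrist','w2.png'); pickle.dump(c,open('w2.pkl','wb'))
E
```

```text
t 3.575 p [546.  135.9 228.2] rpy [-3.141  0.     1.482] q [ 0.167  0.218  1.808 -0.     1.116  0.255] F [-0.8  0.2 -1.8] w 23.9 gf 39.91057902574539
```

View pics/w2.png

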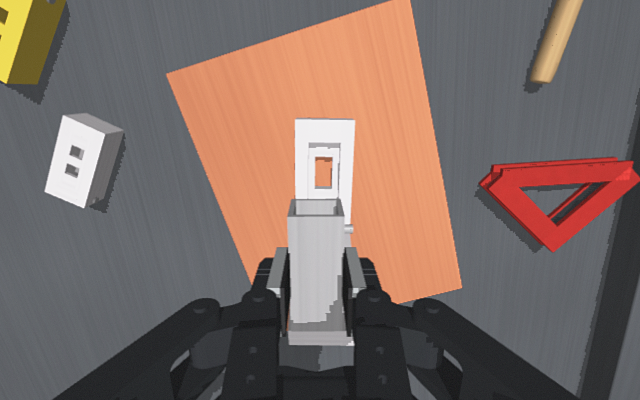

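The picture shows the free-end rim edge from (295,119) to (355,119), the rim's left edge x≈295–296 down to row 198, its right edge from (355,119) to (352,225), and the pocket end at row 144.

```bash
python3 - <<'E'
from h import *
import pickle
c=pickle.load(open('w2.pkl','rb'))
im=cv2.resize(c['color'][105:235,270:380],(0,0),fx=4.5,fy=4.5,interpolation=cv2.INTER_CUBIC); cv2.imwrite('pics/c3.png',im)
P=onz(c,[(295,119),(355,119),(296,198),(352,225),(309,144),(340,144)],30);print(P)
print('tube bottom end', onz(c,[(290,215),(343,215)],[188,188]))
E
```

```text
[[530.88  191.662  30.   ]
 [586.797 186.656  30.   ]
 [523.417 114.267  30.   ]
 [578.058  79.824  30.   ]
 [541.691 167.237  30.   ]
 [571.256 164.591  30.   ]]
tube bottom end [[534.072 155.824 188.   ]
 [561.179 153.401 188.   ]]
```

View pics/c3.png

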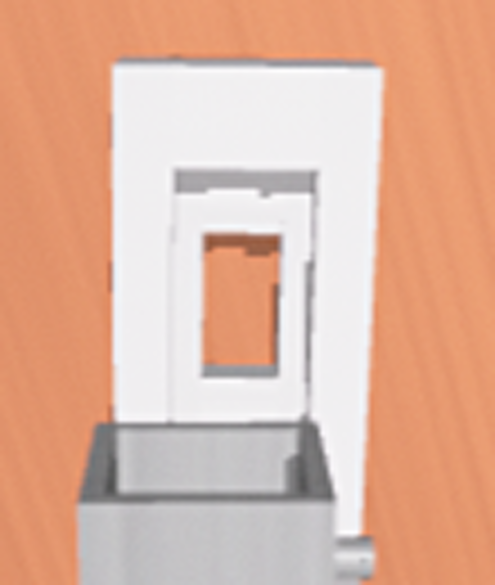

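```bash
python3 - <<'E'
from h import *
import pickle
c=pickle.load(open('w2.pkl','rb'))
T=onz(c,[(287.6,215.9),(343.8,215.9),(293.1,198.8),(338.7,199.2)],[213.2,213.2,188.2,188.2]);print(T)
u=np.array([.097,.995]); P=np.array([553.3,134.6])
m=T[:,:2].mean(0)-30*u; print('tube',m)
s=get_state(); t=s['position'][:2]+P-m; print(t)
go([*t,100],frame(1.473));go([*t,62],frame(1.473))
E
```

```text
[[535.986 164.953 213.2  ]
 [560.174 162.791 213.2  ]
 [536.649 164.451 188.2  ]
 [559.551 162.19  188.2  ]]
tube [545.18  133.746]
[553.957 135.879]
dp [0.002 0.008 0.128] rot [-0.001  0.001  0.007] rows>= 2.053220802339908 0.03925160995438043
dp [0.002 0.008 0.166] rot [-0.001  0.001  0.007] rows>= 2.660270146037245 0.03925160995438043
```

Request:
jog_arm(
  steps=[
    {"claw":0.015,"dp":[0.002,0.008,0.06],"rotation":[0,0,0.007]},
    {"claw":0.015,"dp":[0.002,0.008,0.11],"rotation":[0,0,0.007]},
    {"claw":0.015,"dp":[0.002,0.008,0.135],"rotation":[0,0,0.007]},
    {"claw":0.015,"dp":[0.002,0.008,0.146],"rotation":[0,0,0.007]},
    {"claw":0.015,"dp":[0.002,0.008,0.154],"rotation":[0,0,0.007]},
    {"claw":0.015,"dp":[0.002,0.008,0.16],"rotation":[0,0,0.007]},
    {"claw":0.015,"dp":[0.002,0.008,0.165],"rotation":[0,0,0.007]},
    {"claw":0.015,"dp":[0.002,0.008,0.168],"rotation":[0,0,0.007]},
  ],
)

```text
t: 4.62
position: [555.0, 136.3, 60.6]
orientation: [3.141, -0.0, 1.474]
ft_force: [-0.9, 0.7, -1.3]
grip_width: 23.7
gripper_force: 39.9
```

```bash
python3 - <<'E'
from h import *
st()
E
```

```text
t 4.625 p [555.  136.3  60.6] rpy [ 3.141 -0.     1.474] q [ 0.165  0.465  1.873 -0.     0.802  0.262] F [-0.9  0.7 -1.3] w 23.7 gf 39.86445263028145
```

The tube is below rim level with no contact force, so it's in the pocket. I'll release it and rise.

Request:
jog_arm(
  steps=[
    {"claw":0.015,"dp":[0,0,0.002],"rotation":[0,0,0]},
    {"claw":0.05,"dp":[0,0,0.002],"rotation":[0,0,0]},
    {"claw":0.05,"dp":[0,0,0.002],"rotation":[0,0,0]},
    {"claw":0.05,"dp":[0,0,0.0],"rotation":[0,0,0]},
    {"claw":0.05,"dp":[0,0,-0.05],"rotation":[0,0,0]},
    {"claw":0.05,"dp":[0,0,-0.11],"rotation":[0,0,0]},
    {"claw":0.05,"dp":[0,0,-0.17],"rotation":[0,0,0]},
    {"claw":0.0,"dp":[0,0,-0.17],"rotation":[0,0,0]},
  ],
)

```text
t: 5.62
position: [559.1, 137.0, 237.6]
orientation: [3.128, -0.004, 1.474]
ft_force: [0.6, 0.2, 0.1]
grip_width: 32.8
gripper_force: 0.0
```

```bash
python3 - <<'E'
from h import *
import pickle
st(); c=shot('wrist'); pickle.dump(c,open('w3.pkl','wb'));d=shot('side')
A=cv2.resize(c['color'][100:330,220:420],(400,460),interpolation=cv2.INTER_CUBIC)
B=cv2.resize(d['color'][170:285,270:370],(400,460),interpolation=cv2.INTER_CUBIC)
cv2.imwrite('pics/c4.png',np.hstack([A,B])); pickle.dump(d,open('s3.pkl','wb'))
E
```

```text
t 5.625 p [559.1 137.  237.6] rpy [ 3.128 -0.004  1.474] q [ 0.165  0.225  1.779 -0.     1.123  0.262] F [0.6 0.2 0.1] w 32.8 gf 0.0
```

View pics/c4.png

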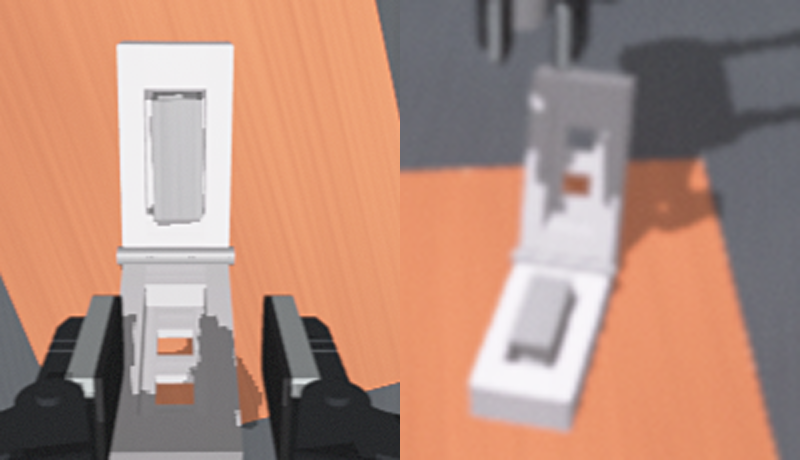

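The tube sits in the pocket and the jig is unmoved. The hinge barrel is at c4 row ≈255 and the lid tip edge at c4 row ≈452. Next I'll work out the lid-pushing arc.

```bash
python3 - <<'E'
from h import *
import pickle
c=pickle.load(open('w3.pkl','rb'))
px=lambda L:np.array(L)/2+[220,100]-.25
print('free',onz(c,px([(117,44),(234,44)]),30),'hinge',onz(c,px([(117,255),(235,255)]),32))
# side tip seam corner
d=pickle.load(open('s3.pkl','rb'))
tip=np.array([(535,66),(634,73)]);tip=(tip-[400,0])/4+[270,170]-.375
u=np.array([.097,.995]); H=np.array([558.8-11,189-112])
for th in(1.8,1.9,2.0,2.1,2.2):
    q=H+112*np.cos(th)*u; z=30+112*np.sin(th); w=np.array([u[1],-u[0]])*28
    print(th,proj(d,[[*(q+w),z],[*(q-w),z]]).ravel(),tip.ravel())
s=get_state();h=H
def F(th,a): return h+(a*np.cos(th)-22*np.sin(th))*u, 30+a*np.sin(th)+22*np.cos(th)
# free-space standby behind lid
for y,z in((-40,200),(-40,130)):
    print('standby');go([*(h+(y)*u-0*u-np.array([0,0])),z],frame(1.473))
for th in(1.95,1.57,1.3,1.05,.8,.5,.25,0):
    p,z=F(th,105); print(th,'tip along',((p-h)@u).round(1),'z',round(z,1))
E
```

```text
free [[530.468 191.828  30.   ]
 [586.722 186.251  30.   ]] hinge [[516.204  83.427  32.   ]
 [578.548  76.964  32.   ]]
1.8 [301.131 188.944 325.186 191.99 ] [303.375 186.125 328.125 187.875]
1.9 [302.238 187.579 326.019 190.575] [303.375 186.125 328.125 187.875]
2.0 [303.287 186.708 326.79  189.659] [303.375 186.125 328.125 187.875]
2.1 [304.267 186.322 327.494 189.233] [303.375 186.125 328.125 187.875]
2.2 [305.171 186.408 328.126 189.285] [303.375 186.125 328.125 187.875]
standby
dp [-0.1   -0.001  0.031] rot [ 0.002 -0.001  0.001] rows>= 1.6715916723712412 0.011710631127834499
standby
dp [-0.1   -0.001  0.101] rot [ 0.002 -0.001  0.001] rows>= 2.274049480709095 0.011710631127834499
1.95 tip along -59.3 z 119.4
1.57 tip along -21.9 z 135.0
1.3 tip along 6.9 z 137.1
1.05 tip along 33.1 z 132.0
0.8 tip along 57.3 z 120.6
0.5 tip along 81.6 z 99.6
0.25 tip along 96.2 z 77.3
0 tip along 104.9 z 52.0
```

Request:
jog_arm(
  steps=[
    {"claw":0,"dp":[-0.06,-0.001,0.0],"rotation":[0.01,0,0]},
    {"claw":0,"dp":[-0.12,-0.001,0.0],"rotation":[0.01,0,0]},
    {"claw":0,"dp":[-0.171,-0.001,0.0],"rotation":[0.01,0,0]},
    {"claw":0,"dp":[-0.171,-0.001,0.03],"rotation":[0.01,0,0]},
    {"claw":0,"dp":[-0.171,-0.001,0.07],"rotation":[0.01,0,0]},
    {"claw":0,"dp":[-0.171,-0.001,0.108],"rotation":[0.01,0,0]},
    {"claw":0,"dp":[-0.171,-0.001,0.108],"rotation":[0.01,0,0]},
  ],
)

```text
t: 6.6
position: [531.6, -33.2, 116.8]
orientation: [-3.119, -0.001, 1.474]
ft_force: [-0.4, 0.1, -0.6]
grip_width: 0.1
gripper_force: 0.0
```

```bash
python3 - <<'E'
from h import *
st(); s=get_state(); h=np.array([547.8,78]);u=np.array([.097,.995]); d=s['position'][:2]-h; print('along',d@u,'cross',d@[.995,-.097])
c=shot('side')
E
```

```text
t 6.6 p [531.6 -33.2 116.8] rpy [-3.119 -0.001  1.474] q [-0.144  0.325  1.933 -0.001  0.907 -0.046] F [-0.4  0.1 -0.6] w 0.1 gf 0.0
along -112.2480300764692 cross -5.284931284735412
```

Request:
jog_arm(
  steps=[
    {"claw":0,"dp":[0.025,0.005,-0.011],"rotation":[-0.02,0,0]},
    {"claw":0,"dp":[0.04,0.005,-0.011],"rotation":[-0.02,0,0]},
    {"claw":0,"dp":[0.053,0.005,-0.012],"rotation":[-0.02,0,0]},
    {"claw":0,"dp":[0.066,0.005,-0.018],"rotation":[-0.02,0,0]},
    {"claw":0,"dp":[0.079,0.005,-0.026],"rotation":[-0.02,0,0]},
    {"claw":0,"dp":[0.092,0.005,-0.031],"rotation":[-0.02,0,0]},
    {"claw":0,"dp":[0.105,0.005,-0.035],"rotation":[-0.02,0,0]},
    {"claw":0,"dp":[0.117,0.005,-0.034],"rotation":[-0.02,0,0]},
    {"claw":0,"dp":[0.129,0.005,-0.032],"rotation":[-0.02,0,0]},
  ],
)

```text
t: 7.78
position: [555.1, 94.9, 154.4]
orientation: [3.131, -0.0, 1.474]
ft_force: [0.7, -1.6, -0.8]
grip_width: 0.0
gripper_force: 0.6
```

```bash
python3 - <<'E'
from h import *
import pickle
st(); s=get_state(); h=np.array([547.8,78]);u=np.array([.097,.995]); d=s['position'][:2]-h; print('along',d@u,'cross',d@[.995,-.097])
c=shot('side');pickle.dump(c,open('s4.pkl','wb'));d=shot('scene')
B=cv2.resize(c['color'][150:290,260:380],(480,560),interpolation=cv2.INTER_CUBIC)
A=cv2.resize(d['color'][130:230,300:400],(320,320),interpolation=cv2.INTER_CUBIC)
B[:320,160:480]=B[:320,160:480]
cv2.imwrite('pics/c5.png',np.hstack([B,cv2.copyMakeBorder(A,0,240,0,0,0)]))
E
```

```text
t 7.775 p [555.1  94.9 154.4] rpy [ 3.131 -0.     1.474] q [ 0.093  0.305  1.866 -0.002  0.96   0.191] F [ 0.7 -1.6 -0.8] w 0.0 gf 0.6425209762528539
along 17.51510978886186 cross 5.641804749509273
```

View pics/c5.png

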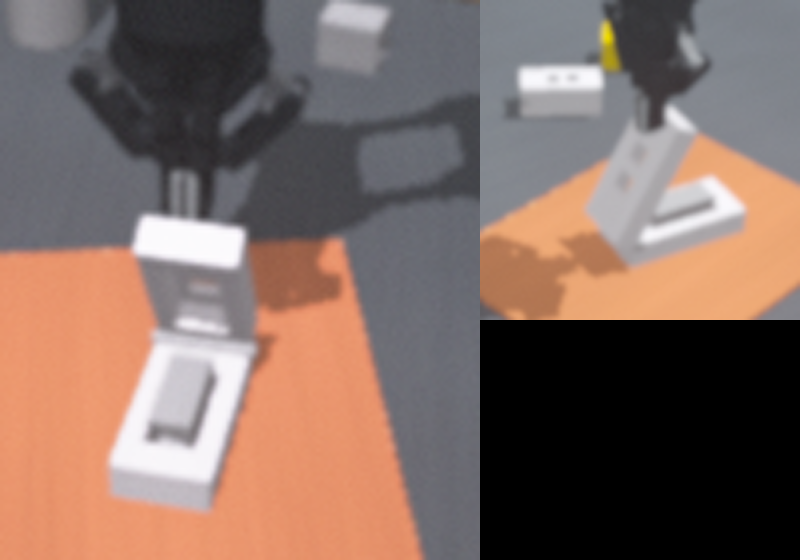

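Request:
jog_arm(
  steps=[
    {"claw":0,"dp":[0.022,-0.004,0.016],"rotation":[0,0,0]},
    {"claw":0,"dp":[0.034,-0.004,0.024],"rotation":[0,0,0]},
    {"claw":0,"dp":[0.045,-0.004,0.035],"rotation":[0,0,0]},
    {"claw":0,"dp":[0.052,-0.004,0.045],"rotation":[0,0,0]},
    {"claw":0,"dp":[0.058,-0.004,0.055],"rotation":[0,0,0]},
    {"claw":0,"dp":[0.063,-0.004,0.066],"rotation":[0,0,0]},
    {"claw":0,"dp":[0.066,-0.004,0.073],"rotation":[0,0,0]},
    {"claw":0,"dp":[0.067,-0.004,0.077],"rotation":[0,0,0]},
    {"claw":0,"dp":[0.067,-0.004,0.079],"rotation":[0,0,0]},
  ],
)

```text
t: 9.0
position: [557.9, 160.8, 76.7]
orientation: [3.134, 0.001, 1.474]
ft_force: [-6.6, -0.8, 18.9]
grip_width: -0.6
gripper_force: 9.5
```

```bash
python3 - <<'E'
from h import *
st()
E
```

```text
t 9.0 p [557.9 160.8  76.7] rpy [3.134 0.001 1.474] q [ 0.207  0.451  1.853 -0.004  0.831  0.307] F [-6.6 -0.8 18.9] w -0.6 gf 9.461855654731153
```

The lid is down: the tip is at 51.7 mm with about 19 N of downward force. I'll lift off, open, and re-measure the shut jig numerically.

Request:
jog_arm(
  steps=[
    {"claw":0,"dp":[0,0,-0.04],"rotation":[0,0,0]},
    {"claw":0.085,"dp":[-0.03,0,-0.1],"rotation":[0,0,0]},
    {"claw":0.085,"dp":[-0.06,0,-0.16],"rotation":[0,0,0]},
    {"claw":0.085,"dp":[-0.06,0,-0.19],"rotation":[0,0,0]},
    {"claw":0.085,"dp":[-0.06,0,-0.19],"rotation":[0,0,0]},
  ],
)

```text
t: 9.62
position: [552.9, 100.9, 269.8]
orientation: [3.123, -0.002, 1.472]
ft_force: [-0.3, -0.3, 0.2]
grip_width: 72.0
gripper_force: 0.0
```

```bash
python3 - <<'E'
from h import *
import pickle
st(); c=shot('wrist','w5.png'); pickle.dump(c,open('w5.pkl','wb'))
im=c['color'].astype(int); m=((im.min(2)>140)&(im.max(2)-im.min(2)<25)).astype(np.uint8)
n,l,stt,cen=cv2.connectedComponentsWithStats(m)
for i in np.argsort(-stt[1:,4])[:5]+1:
    print(stt[i],cen[i].round(1))
    if stt[i][4]<600: continue
    ct=max(cv2.findContours((l==i).astype(np.uint8),0,1)[0],key=cv2.contourArea)
    print(cv2.boxPoints(cv2.minAreaRect(ct)).round(1).tolist(), cv2.approxPolyDP(ct,6,True).reshape(-1,2).tolist())
# predicted top face and free-end bottom
u=np.array([.097,.995]);w=np.array([.995,-.097]);f=np.array([558.8,189.])
print(proj(c,[[*(f+a*u+b*w),52] for a,b in((0,-28),(0,28),(-116,28),(-116,-28))]))
E
```

```text
t 9.625 p [552.9 100.9 269.8] rpy [ 3.123 -0.002  1.472] q [ 0.104  0.164  1.783 -0.002  1.175  0.203] F [-0.3 -0.3  0.2] w 72.0 gf 0.0
[ 280   82   58  115 6318] [308.6 138.2]
[[280.0, 82.0], [337.0, 82.0], [337.0, 196.0], [280.0, 196.0]] [[280, 82], [283, 196], [334, 196], [337, 83]]
[ 597  194   43  206 4631] [624.9 328.7]
[[597.0, 194.0], [639.0, 194.0], [639.0, 399.0], [597.0, 399.0]] [[639, 194], [597, 385], [610, 399], [639, 399]]
[  49   80   72   90 3333] [ 78.8 122.1]
[[35.5, 148.10000610351562], [69.5, 73.19999694824219], [120.30000305175781, 96.30000305175781], [86.30000305175781, 171.10000610351562]] [[67, 80], [49, 153], [86, 169], [106, 98], [120, 97]]
[425 301  15  10  78] [430.  304.3]
[195 301  13   9  74] [202.7 304.2]
[[279.886  81.631]
 [338.14   81.543]
 [336.09  196.34 ]
 [283.728 196.724]]
```

The shut jig matches the prediction within 1 px, so the lid is shut and the base hasn't moved. Grip 1 tilts the tool 0.75 rad, leaning out beyond the free end.

```bash
python3 - <<'E'
from h import *
R=frame(1.473,-.75);u=np.array([.097,.995,0]);G=np.array([558.8,189,31])-15*u
for b in(106,6): p=G-b*R[:,2];print(p);go(p,R)
E
```

```text
[564.4   245.983 108.559]
dp [ 0.145 -0.003  0.159] rot [ 0.013 -0.751 -0.005] rows>= 3.441807810274387 4.015471346048082
[557.744 178.145  35.39 ]
dp [ 0.077 -0.004  0.232] rot [ 0.013 -0.751 -0.005] rows>= 3.9072180081942602 4.015471346048082
```

Request:
jog_arm(
  steps=[
    {"claw":0.085,"dp":[0.145,-0.003,0.0],"rotation":[0.013,-0.75,-0.005]},
    {"claw":0.085,"dp":[0.145,-0.003,0.0],"rotation":[0.013,-0.75,-0.005]},
    {"claw":0.085,"dp":[0.145,-0.003,0.05],"rotation":[0.013,-0.75,-0.005]},
    {"claw":0.085,"dp":[0.145,-0.003,0.1],"rotation":[0.013,-0.75,-0.005]},
    {"claw":0.085,"dp":[0.145,-0.003,0.159],"rotation":[0.013,-0.75,-0.005]},
    {"claw":0.085,"dp":[0.145,-0.003,0.159],"rotation":[0.013,-0.75,-0.005]},
    {"claw":0.085,"dp":[0.145,-0.003,0.159],"rotation":[0.013,-0.75,-0.005]},
    {"claw":0.085,"dp":[0.145,-0.003,0.159],"rotation":[0.013,-0.75,-0.005]},
  ],
)

```text
t: 10.68
position: [565.2, 246.5, 110.2]
orientation: [3.139, 0.746, 1.471]
ft_force: [0.7, -0.2, -0.2]
grip_width: 85.0
gripper_force: 0.0
```

```bash
python3 - <<'E'
from h import *
st()
R=frame(1.473,-.75);u=np.array([.097,.995,0]);G=np.array([558.8,189,31])-15*u
for b in(106,6): p=G-b*R[:,2];print(p);go(p,R)
E
```

```text
t 10.675 p [565.2 246.5 110.2] rpy [3.139 0.746 1.471] q [ 0.591  0.754  1.45  -0.555  1.483  0.897] F [ 0.7 -0.2 -0.2] w 85.0 gf 0.0
[564.4   245.983 108.559]
dp [ 0.001 -0.001  0.002] rot [ 0.001 -0.004 -0.001] rows>= 0.031069672985176277 0.022689174949568344
[557.744 178.145  35.39 ]
dp [ 0.    -0.001  0.102] rot [ 0.001 -0.004 -0.001] rows>= 1.6264617919566133 0.022689174949568344
```

Request:
jog_arm(
  steps=[
    {"claw":0.085,"dp":[0,-0.001,0.05],"rotation":[0,0,0]},
    {"claw":0.085,"dp":[0,-0.001,0.085],"rotation":[0,0,0]},
    {"claw":0.085,"dp":[0,-0.001,0.101],"rotation":[0,0,0]},
    {"claw":0.085,"dp":[0,-0.001,0.101],"rotation":[0,0,0]},
    {"claw":0.045,"dp":[0,-0.001,0.101],"rotation":[0,0,0]},
    {"claw":0.045,"dp":[0,-0.001,0.101],"rotation":[0,0,0]},
    {"claw":0.045,"dp":[0,-0.001,0.101],"rotation":[0,0,0]},
    {"claw":0.045,"dp":[0,-0.001,0.101],"rotation":[0,0,0]},
    {"claw":0.045,"dp":[0,-0.001,0.101],"rotation":[0,0,0]},
  ],
  newtons=70,
)

```text
t: 11.8
position: [556.8, 179.1, 34.0]
orientation: [-3.142, 0.748, 1.475]
ft_force: [1.4, 4.0, 5.3]
grip_width: 55.2
gripper_force: 74.7
```

```bash
python3 - <<'E'
from h import *
st()
p=get_state()['position']
go(p+[0,0,130],frame(1.473,-.75)); go(p+[0,-20,130],frame(1.473,np.pi/2-.75))
E
```

```text
t 11.8 p [556.8 179.1  34. ] rpy [-3.142  0.748  1.475] q [ 0.517  0.799  1.569 -0.613  1.317  0.939] F [1.4 4.  5.3] w 55.2 gf 74.69869092106819
dp [-0.088 -0.    -0.095] rot [ 0.001 -0.002  0.002] rows>= 2.08 0.01441899754047328
dp [-0.103  0.002 -0.082] rot [-0.     1.569  0.002] rows>= 2.1044714300745446 8.391180171003576
```

Request:
jog_arm(
  steps=[
    {"claw":0.045,"dp":[-0.027,0,-0.029],"rotation":[0,0,0]},
    {"claw":0.045,"dp":[-0.055,0,-0.058],"rotation":[0,0,0]},
    {"claw":0.045,"dp":[-0.078,0,-0.084],"rotation":[0,0.12,0]},
    {"claw":0.045,"dp":[-0.085,0,-0.078],"rotation":[0,0.28,0]},
    {"claw":0.045,"dp":[-0.095,0,-0.07],"rotation":[0,0.44,0]},
    {"claw":0.045,"dp":[-0.103,0,-0.06],"rotation":[0,0.6,0]},
    {"claw":0.045,"dp":[-0.111,0,-0.053],"rotation":[0,0.76,0]},
  ],
)

```text
t: 12.68
position: [549.0, 132.4, 145.2]
orientation: [-3.135, -0.015, 1.474]
ft_force: [-1.1, 0.5, -6.4]
grip_width: 55.4
gripper_force: 76.4
```

```bash
python3 - <<'E'
from h import *
st()
p=get_state()['position'];R=frame(1.475,np.pi/2-.75)
go([553,134,150],R);go([553,134,113],R)
E
```

```text
t 12.675 p [549.  132.4 145.2] rpy [-3.135 -0.015  1.474] q [0.151 0.326 1.859 0.019 0.959 0.237] F [-1.1  0.5 -6.4] w 55.4 gf 76.35903283953667
dp [ 0.002  0.004 -0.005] rot [-0.006  0.806 -0.004] rows>= 0.10352587030728709 4.311257043309709
dp [0.001 0.004 0.032] rot [-0.006  0.806 -0.004] rows>= 0.5190913889156028 4.311257043309709
```

Request:
jog_arm(
  steps=[
    {"claw":0.045,"dp":[0.001,0.002,-0.005],"rotation":[-0.003,0.16,-0.002]},
    {"claw":0.045,"dp":[0.002,0.004,-0.005],"rotation":[-0.006,0.32,-0.004]},
    {"claw":0.045,"dp":[0.002,0.004,-0.005],"rotation":[-0.006,0.48,-0.004]},
    {"claw":0.045,"dp":[0.002,0.004,-0.005],"rotation":[-0.006,0.64,-0.004]},
    {"claw":0.045,"dp":[0.002,0.004,-0.005],"rotation":[-0.006,0.806,-0.004]},
    {"claw":0.045,"dp":[0.002,0.004,-0.005],"rotation":[-0.006,0.806,-0.004]},
    {"claw":0.045,"dp":[0.002,0.004,-0.005],"rotation":[-0.006,0.806,-0.004]},
  ],
)

```text
t: 13.55
position: [554.7, 134.2, 150.7]
orientation: [3.139, -0.813, 1.477]
ft_force: [0.9, 1.1, -4.4]
grip_width: 55.1
gripper_force: 76.8
```

```bash
python3 - <<'E'
from h import *
st()
R=frame(1.475,np.pi/2-.75)
for z in (125,116,112):go([553,134,z],R)
E
```

```text
t 13.55 p [554.7 134.2 150.7] rpy [ 3.139 -0.813  1.477] q [-0.224  0.421  1.949  0.923  1.128 -0.701] F [ 0.9  1.1 -4.4] w 55.1 gf 76.77609980106354
dp [-0.019 -0.002  0.017] rot [0.001 0.008 0.002] rows>= 0.41224341872290426 0.0432791095769909
dp [-0.025 -0.002  0.024] rot [0.001 0.008 0.002] rows>= 0.5560113060926867 0.0432791095769909
dp [-0.028 -0.002  0.026] rot [0.001 0.008 0.002] rows>= 0.6199427300983579 0.0432791095769909
```

Request:
jog_arm(
  steps=[
    {"claw":0.045,"dp":[-0.01,0,0.01],"rotation":[0,0.008,0]},
    {"claw":0.045,"dp":[-0.018,0,0.018],"rotation":[0,0.008,0]},
    {"claw":0.045,"dp":[-0.022,0,0.021],"rotation":[0,0.008,0]},
    {"claw":0.045,"dp":[-0.025,0,0.024],"rotation":[0,0.008,0]},
    {"claw":0.045,"dp":[-0.025,0,0.024],"rotation":[0,0.008,0]},
  ],
)

```text
t: 14.18
position: [555.3, 134.6, 116.7]
orientation: [3.138, -0.824, 1.478]
ft_force: [-0.4, 0.4, -5.6]
grip_width: 55.6
gripper_force: 76.8
```

```bash
python3 - <<'E'
from h import *
import pickle
st(); c=shot('side','s6.png');d=shot('scene','sc6.png');pickle.dump((c,d),open('6.pkl','wb'))
for n,k in(('side',c),('scene',d)):
    im=k['color'].astype(int);m=((im.min(2)>120)&(im.max(2)-im.min(2)<25)).astype(np.uint8)
    nn,l,s,_=cv2.connectedComponentsWithStats(m); q=proj(k,[[553,134,60]])[0].round(0); print(n,q)
    for i in range(1,nn):
        if s[i][4]>60 and abs(s[i][0]+s[i][2]/2-q[0])<30 and abs(s[i][1]+s[i][3]/2-q[1])<40:
            ct=max(cv2.findContours((l==i).astype(np.uint8),0,1)[0],key=cv2.contourArea); print(s[i],cv2.approxPolyDP(ct,2.5,True).reshape(-1,2).tolist())
E
```

```text
t 14.175 p [555.3 134.6 116.7] rpy [ 3.138 -0.824  1.478] q [-0.227  0.487  1.951  0.958  1.096 -0.768] F [-0.4  0.4 -5.6] w 55.6 gf 76.79820746183395
side [305. 240.]
[ 286  210   36   57 1582] [[288, 210], [286, 224], [290, 236], [290, 262], [313, 266], [321, 215]]
scene [361. 186.]
```

Request:
jog_arm(
  steps=[
    {"claw":0.045,"dp":[-0.001,0,0.001],"rotation":[0,0,0]},
    {"claw":0.045,"dp":[-0.002,0,0.002],"rotation":[0,0,0]},
    {"claw":0.045,"dp":[-0.0027,0,0.0027],"rotation":[0,0,0]},
    {"claw":0.045,"dp":[-0.0027,0,0.0027],"rotation":[0,0,0]},
  ],
)

```text
t: 14.78
position: [555.4, 134.7, 113.1]
orientation: [3.137, -0.824, 1.478]
ft_force: [-0.4, 0.6, -6.2]
grip_width: 55.2
gripper_force: 76.8
```

```bash
python3 - <<'E'
from h import *
import pickle
st(); c,d=pickle.load(open('6.pkl','rb'))
u=np.array([.095,.9955,0]);w=np.array([.9955,-.095,0]);S=np.array([555.3,134.6,0])+4*u  # seam plane
for tl in(-.08,0,.08):
    print(tl,[proj(c,[S+24*u*1+b*w+a*np.array([u[0]*np.sin(tl),u[1]*np.sin(tl),np.cos(tl)])+[0,0,127-116]])[0].round(1).tolist() for a in(0,-116) for b in(-28,28)] if 0 else proj(c,[S+np.array([0,0,116.7])+10*(e:=np.array([u[0]*np.sin(tl),u[1]*np.sin(tl),np.cos(tl)]))+24*(u*np.cos(tl)-np.array([0,0,np.sin(tl)]))+b*w-a*e for a in(0,116) for b in(28,-28)]).round(1).tolist())
E
```

```text
t 14.775 p [555.4 134.7 113.1] rpy [ 3.137 -0.824  1.478] q [-0.227  0.494  1.951  0.961  1.092 -0.775] F [-0.4  0.6 -6.2] w 55.2 gf 76.80447086691856
-0.08 [[287.7, 221.6], [314.2, 225.3], [288.2, 264.9], [312.7, 268.8]]
0 [[287.6, 222.6], [314.1, 226.3], [289.2, 263.1], [313.5, 266.9]]
0.08 [[287.6, 223.5], [314.0, 227.2], [290.2, 261.0], [314.3, 264.8]]
```

Request:
jog_arm(
  steps=[
    {"claw":0.045,"dp":[-0.0007,0,0.0007],"rotation":[0,0,0]},
    {"claw":0.045,"dp":[-0.0014,0,0.0014],"rotation":[0,0,0]},
    {"claw":0.045,"dp":[-0.0014,0,0.0014],"rotation":[0,0,0]},
  ],
)

```text
t: 15.15
position: [555.7, 134.8, 112.2]
orientation: [3.136, -0.825, 1.479]
ft_force: [-1.9, -1.4, 0.7]
grip_width: 55.2
gripper_force: 77.6
```

Request:
jog_arm(
  steps=[
    {"claw":0.045,"dp":[-0.0006,0,0.0006],"rotation":[0,0,0]},
    {"claw":0.045,"dp":[-0.0006,0,0.0006],"rotation":[0,0,0]},
  ],
  newtons=25,
)

```text
t: 15.4
position: [555.8, 135.0, 112.2]
orientation: [3.136, -0.827, 1.479]
ft_force: [-2.2, -3.6, 6.1]
grip_width: 54.9
gripper_force: 78.3
```

Request:
jog_arm(
  steps=[
    {"claw":0.058,"dp":[0,0,0],"rotation":[0,0,0]},
    {"claw":0.064,"dp":[0,0,0],"rotation":[0,0,0]},
    {"claw":0.085,"dp":[0,0,0],"rotation":[0,0,0]},
    {"claw":0.085,"dp":[0,0,0],"rotation":[0,0,0]},
    {"claw":0.085,"dp":[0,0,-0.02],"rotation":[0,0,0]},
    {"claw":0.085,"dp":[0,0,-0.06],"rotation":[0,0,0]},
    {"claw":0.085,"dp":[0,0,-0.12],"rotation":[0,0,0]},
  ],
)

```text
t: 16.27
position: [545.6, 46.4, 192.5]
orientation: [3.14, -0.824, 1.477]
ft_force: [1.6, 0.3, -0.2]
grip_width: 85.1
gripper_force: 0.0
```

```bash
python3 - <<'E'
from h import *
st(); c=shot('side');d=shot('scene');
im=c['color'].astype(int);m=((im.min(2)>120)&(im.max(2)-im.min(2)<25)).astype(np.uint8)
nn,l,s,_=cv2.connectedComponentsWithStats(m); q=[305,240]
for i in range(1,nn):
    if s[i][4]>60 and abs(s[i][0]+s[i][2]/2-q[0])<30 and abs(s[i][1]+s[i][3]/2-q[1])<40:
        ct=max(cv2.findContours((l==i).astype(np.uint8),0,1)[0],key=cv2.contourArea); print(s[i],cv2.approxPolyDP(ct,2.5,True).reshape(-1,2).tolist())
B=cv2.resize(c['color'][150:290,240:380],(440,440),interpolation=cv2.INTER_CUBIC)
A=cv2.resize(d['color'][110:230,300:400],(360,440),interpolation=cv2.INTER_CUBIC)
cv2.imwrite('pics/c6.png',np.hstack([B,A]))
E
```

```text
t 16.275 p [545.6  46.4 192.5] rpy [ 3.14  -0.824  1.477] q [-0.387  0.372  1.912  0.823  1.282 -0.716] F [ 1.6  0.3 -0.2] w 85.1 gf 0.0
[ 288  213   30   55 1424] [[293, 213], [288, 224], [290, 264], [313, 267], [317, 216]]
```

The contour corners (288,224),(290,264),(313,267) match the upright prediction, so the jig stands on its hinge end. Next I regrip from the other side.

```bash
python3 - <<'E'
from h import *
R=frame(1.477,-.75);u=np.array([.094,.9956,0]);G=np.array([556.2,139,107])
p=G-106*R[:,2]; print(p); go(p+[0,0,110],R); go(p,R)
go([545.6,46,292],frame(1.477,.82))
E
```

```text
[562.967 210.936 184.559]
dp [ 0.187 -0.004  0.057] rot [ 0.016 -1.571 -0.008] rows>= 3.125204411999403 8.400692268384624
dp [ 0.106 -0.005  0.132] rot [ 0.016 -1.571 -0.008] rows>= 2.7166276874307975 8.400692268384624
dp [ 0.072 -0.004 -0.062] rot [ 0.015 -0.001  0.005] rows>= 1.52067717985724 0.08482448260007991
```

Request:
jog_arm(
  steps=[
    {"claw":0.085,"dp":[0.036,-0.001,-0.032],"rotation":[0,0,0]},
    {"claw":0.085,"dp":[0.072,-0.002,-0.065],"rotation":[0,0,0]},
    {"claw":0.085,"dp":[0.187,-0.003,0.057],"rotation":[0.012,-1.571,-0.008]},
    {"claw":0.085,"dp":[0.187,-0.003,0.057],"rotation":[0.012,-1.571,-0.008]},
    {"claw":0.085,"dp":[0.187,-0.003,0.057],"rotation":[0.012,-1.571,-0.008]},
    {"claw":0.085,"dp":[0.187,-0.003,0.057],"rotation":[0.012,-1.571,-0.008]},
    {"claw":0.085,"dp":[0.187,-0.003,0.057],"rotation":[0.012,-1.571,-0.008]},
    {"claw":0.085,"dp":[0.187,-0.003,0.057],"rotation":[0.012,-1.571,-0.008]},
    {"claw":0.085,"dp":[0.187,-0.003,0.057],"rotation":[0.012,-1.571,-0.008]},
    {"claw":0.085,"dp":[0.187,-0.003,0.057],"rotation":[0.012,-1.571,-0.008]},
  ],
)

```text
t: 17.62
position: [559.8, 215.9, 291.5]
orientation: [-3.136, 0.681, 1.486]
ft_force: [0.1, -0.2, -0.7]
grip_width: 84.6
gripper_force: 0.0
```

```bash
python3 - <<'E'
from h import *
st()
R=frame(1.477,-.75);G=np.array([556.2,139,107])
go(G-106*R[:,2],R)
E
```

```text
t 17.625 p [559.8 215.9 291.5] rpy [-3.136  0.681  1.486] q [ 0.543  0.479  1.459 -0.532  1.641  0.712] F [ 0.1 -0.2 -0.7] w 84.6 gf 0.0
dp [0.064 0.004 0.086] rot [ 0.    -0.069  0.007] rows>= 1.713659639801895 0.37046557864246515
```

Request:
jog_arm(
  steps=[
    {"claw":0.085,"dp":[0.032,0.002,0.043],"rotation":[0,-0.069,0.004]},
    {"claw":0.085,"dp":[0.064,0.004,0.086],"rotation":[0,-0.069,0.007]},
    {"claw":0.085,"dp":[0.064,0.004,0.086],"rotation":[0,-0.069,0.007]},
    {"claw":0.085,"dp":[0.064,0.004,0.086],"rotation":[0,-0.069,0.007]},
  ],
)

```text
t: 18.12
position: [563.5, 211.3, 185.3]
orientation: [-3.141, 0.745, 1.477]
ft_force: [0.5, 0.1, -0.3]
grip_width: 84.5
gripper_force: 0.0
```

```bash
python3 - <<'E'
from h import *
st()
R=frame(1.477,-.75);G=np.array([556.2,139,107])
go(G-6*R[:,2],R)
c=shot('wrist'); im=c['color'].astype(int);m=((im.min(2)>120)&(im.max(2)-im.min(2)<25)).astype(np.uint8)
nn,l,s,_=cv2.connectedComponentsWithStats(m)
for i in np.argsort(-s[1:,4])[:4]+1:
    ct=max(cv2.findContours((l==i).astype(np.uint8),0,1)[0],key=cv2.contourArea); print(s[i],cv2.approxPolyDP(ct,3,True).reshape(-1,2).tolist())
u=np.array([.094,.9956,0]);w=np.array([.9956,-.094,0]);S=np.array([556.2,139,0])
print('top/base corners',proj(c,[S+a*u+b*w+[0,0,z] for a,z in((-22,122),(24,122),(24,6)) for b in(-28,28)]).round(0).tolist())
E
```

```text
t 18.125 p [563.5 211.3 185.3] rpy [-3.141  0.745  1.477] q [ 0.551  0.62   1.5   -0.573  1.534  0.82 ] F [ 0.5  0.1 -0.3] w 84.5 gf 0.0
dp [-0.    -0.     0.101] rot [-0.    -0.005 -0.   ] rows>= 1.61279428879759 0.027157440074221967
[  271    84    91   156 11680] [[282, 84], [271, 215], [278, 238], [353, 239], [361, 210], [350, 84]]
[   0   51  113  137 5765] [[0, 51], [0, 144], [49, 156], [60, 150], [66, 154], [61, 156], [63, 160], [72, 161], [68, 164], [86, 179], [92, 176], [96, 181], [99, 176], [112, 187], [82, 161], [81, 164], [69, 151], [68, 155], [58, 149], [59, 137], [66, 129], [50, 65]]
[ 345  230   56   59 1377] [[394, 232], [387, 239], [381, 240], [378, 230], [365, 243], [373, 246], [360, 250], [360, 269], [353, 272], [352, 267], [352, 274], [345, 281], [373, 288], [400, 286], [393, 285], [390, 279], [378, 278], [382, 273], [377, 262], [381, 253], [378, 247], [382, 244], [383, 255], [388, 254], [395, 243], [390, 241]]
[ 248  330   92   24 1103] [[248, 330], [256, 336], [291, 334], [292, 351], [339, 350], [338, 336], [324, 331], [313, 337], [294, 331]]
top/base corners [[279.0, 238.0], [353.0, 238.0], [272.0, 210.0], [360.0, 210.0], [281.0, 82.0], [351.0, 82.0]]
```

The standing jig matches the prediction within a few pixels. I'll move in and grip.

Request:
jog_arm(
  steps=[
    {"claw":0.085,"dp":[0,0,0.05],"rotation":[0,-0.004,0]},
    {"claw":0.085,"dp":[0,0,0.085],"rotation":[0,-0.004,0]},
    {"claw":0.085,"dp":[0,0,0.101],"rotation":[0,-0.004,0]},
    {"claw":0.085,"dp":[0,0,0.101],"rotation":[0,-0.004,0]},
    {"claw":0.045,"dp":[0,0,0.101],"rotation":[0,-0.004,0]},
    {"claw":0.045,"dp":[0,0,0.101],"rotation":[0,-0.004,0]},
    {"claw":0.045,"dp":[0,0,0.101],"rotation":[0,-0.004,0]},
    {"claw":0.045,"dp":[0,0,0.101],"rotation":[0,-0.004,0]},
    {"claw":0.045,"dp":[0,0,0.101],"rotation":[0,-0.004,0]},
  ],
  newtons=70,
)

```text
t: 19.3
position: [557.4, 144.3, 110.8]
orientation: [3.14, 0.748, 1.477]
ft_force: [0.6, 1.8, 6.2]
grip_width: 55.6
gripper_force: 74.9
```

```bash
python3 - <<'E'
from h import *
st()
s=get_state();p=s['position'];R=frame(1.477,-.75)
go(p+[0,0,25],R); go(p+[-7,-75,25],frame(1.477,-.75+np.pi/4));
E
```

```text
t 19.3 p [557.4 144.3 110.8] rpy [3.14  0.748 1.477] q [ 0.472  0.655  1.628 -0.628  1.365  0.859] F [0.6 1.8 6.2] w 55.6 gf 74.86986570060253
dp [-0.017  0.    -0.018] rot [ 0.002 -0.002  0.   ] rows>= 0.40000000000000013 0.014073110650698469
dp [-0.072 -0.     0.033] rot [0.002 0.783 0.001] rows>= 1.2698598347849261 4.1893897710952395
```

Request:
jog_arm(
  steps=[
    {"claw":0.045,"dp":[-0.01,0,-0.011],"rotation":[0,0,0]},
    {"claw":0.045,"dp":[-0.02,0,-0.022],"rotation":[0,0,0]},
    {"claw":0.045,"dp":[-0.04,0,-0.01],"rotation":[0,0.15,0]},
    {"claw":0.045,"dp":[-0.055,0,0.005],"rotation":[0,0.31,0]},
    {"claw":0.045,"dp":[-0.065,0,0.02],"rotation":[0,0.47,0]},
    {"claw":0.045,"dp":[-0.072,0,0.033],"rotation":[0,0.63,0]},
    {"claw":0.045,"dp":[-0.072,0,0.033],"rotation":[0,0.785,0]},
  ],
)

```text
t: 20.18
position: [547.1, 66.8, 134.0]
orientation: [-3.137, -0.038, 1.478]
ft_force: [-0.9, 0.3, -6.2]
grip_width: 55.0
gripper_force: 75.7
```

```bash
python3 - <<'E'
from h import *
st()
R=frame(1.477,-.75+np.pi/2+.003)
for z in(130,70,45):go([550,68,z],R)
E
```

```text
t 20.175 p [547.1  66.8 134. ] rpy [-3.137 -0.038  1.478] q [0.022 0.317 1.9   0.049 0.926 0.086] F [-0.9  0.3 -6.2] w 55.0 gf 75.70437379181385
dp [0.001 0.003 0.004] rot [-0.005  0.785 -0.001] rows>= 0.08094648196570954 4.199560884979184
dp [-0.001  0.003  0.064] rot [-0.005  0.785 -0.001] rows>= 1.0245055627690502 4.199560884979184
dp [-0.002  0.003  0.089] rot [-0.005  0.785 -0.001] rows>= 1.4241557836646959 4.199560884979184
```

Request:
jog_arm(
  steps=[
    {"claw":0.045,"dp":[0,0.003,0.004],"rotation":[-0.005,0.16,0]},
    {"claw":0.045,"dp":[0,0.003,0.004],"rotation":[-0.005,0.32,0]},
    {"claw":0.045,"dp":[0,0.003,0.01],"rotation":[-0.005,0.48,0]},
    {"claw":0.045,"dp":[0,0.003,0.025],"rotation":[-0.005,0.64,0]},
    {"claw":0.045,"dp":[0,0.003,0.04],"rotation":[-0.005,0.785,0]},
    {"claw":0.045,"dp":[-0.001,0.003,0.06],"rotation":[-0.005,0.785,0]},
    {"claw":0.045,"dp":[-0.002,0.003,0.08],"rotation":[-0.005,0.785,0]},
    {"claw":0.045,"dp":[-0.002,0.003,0.089],"rotation":[-0.005,0.785,0]},
    {"claw":0.045,"dp":[-0.002,0.003,0.089],"rotation":[-0.005,0.785,0]},
  ],
)

```text
t: 21.3
position: [551.5, 69.2, 44.4]
orientation: [3.139, -0.82, 1.479]
ft_force: [0.4, -0.1, -5.3]
grip_width: 55.2
gripper_force: 75.8
```

```bash
python3 - <<'E'
from h import *
st()
R=frame(1.477,-.75+np.pi/2+.003)
s=get_state()['position']
for z in(37,34.5):go([*s[:2],z],R)
E
```

```text
t 21.3 p [551.5  69.2  44.4] rpy [ 3.139 -0.82   1.479] q [-0.343  0.637  1.916  0.931  1.084 -0.918] F [ 0.4 -0.1 -5.3] w 55.2 gf 75.83471037447453
dp [-0.005 -0.     0.005] rot [0.001 0.004 0.001] rows>= 0.11877206596483611 0.0214824314738939
dp [-0.007 -0.     0.007] rot [0.001 0.004 0.001] rows>= 0.15877206596483612 0.0214824314738939
```

Request:
jog_arm(
  steps=[
    {"claw":0.045,"dp":[-0.002,0,0.002],"rotation":[0,0.003,0]},
    {"claw":0.045,"dp":[-0.004,0,0.004],"rotation":[0,0.003,0]},
    {"claw":0.045,"dp":[-0.006,0,0.006],"rotation":[0,0.003,0]},
    {"claw":0.045,"dp":[-0.0065,0,0.0065],"rotation":[0,0.003,0]},
    {"claw":0.045,"dp":[-0.0065,0,0.0065],"rotation":[0,0.003,0]},
  ],
)

```text
t: 21.92
position: [552.0, 69.6, 35.7]
orientation: [3.138, -0.824, 1.478]
ft_force: [0.1, -0.3, -5.1]
grip_width: 54.8
gripper_force: 75.8
```

Request:
jog_arm(
  steps=[
    {"claw":0.045,"dp":[-0.0008,0,0.0008],"rotation":[0,0,0]},
    {"claw":0.045,"dp":[-0.0014,0,0.0014],"rotation":[0,0,0]},
    {"claw":0.045,"dp":[-0.0018,0,0.0018],"rotation":[0,0,0]},
    {"claw":0.045,"dp":[-0.0018,0,0.0018],"rotation":[0,0,0]},
  ],
)

```text
t: 22.42
position: [552.3, 69.8, 34.1]
orientation: [3.137, -0.826, 1.479]
ft_force: [-1.7, -2.4, 1.7]
grip_width: 55.1
gripper_force: 76.7
```

Contact, so I'll seat it, release and back out.

Request:
jog_arm(
  steps=[
    {"claw":0.045,"dp":[-0.0005,0,0.0005],"rotation":[0,0,0]},
    {"claw":0.045,"dp":[-0.0005,0,0.0005],"rotation":[0,0,0]},
    {"claw":0.058,"dp":[-0.0005,0,0.0005],"rotation":[0,0,0]},
    {"claw":0.064,"dp":[0,0,0],"rotation":[0,0,0]},
    {"claw":0.085,"dp":[0,0,0],"rotation":[0,0,0]},
    {"claw":0.085,"dp":[0,0,0],"rotation":[0,0,0]},
    {"claw":0.085,"dp":[0,0,-0.03],"rotation":[0,0,0]},
    {"claw":0.085,"dp":[0,0,-0.09],"rotation":[0,0,0]},
    {"claw":0.085,"dp":[0,0,-0.15],"rotation":[0,0,0]},
    {"claw":0.085,"dp":[0,0,-0.15],"rotation":[0,0,0]},
  ],
)

```text
t: 23.68
position: [544.5, -43.9, 138.4]
orientation: [3.126, -0.82, 1.483]
ft_force: [0.3, -0.2, -0.4]
grip_width: 84.7
gripper_force: 0.0
```

```bash
python3 - <<'E'
from h import *
st(); c=shot('side');d=shot('scene')
B=cv2.resize(c['color'][180:300,250:370],(400,400),interpolation=cv2.INTER_CUBIC)
A=cv2.resize(d['color'][130:250,300:420],(400,400),interpolation=cv2.INTER_CUBIC)
cv2.imwrite('pics/c7.png',np.hstack([B,A]))
u=np.array([.094,.9956,0]);w=np.array([.9956,-.094,0]);f=np.array([552.3,69.8,0])-11.2*u
Q=[f+a*u+b*w+[0,0,z] for z in(52,6) for a in(0,116) for b in(-28,28)]
print(((proj(c,Q)-[250,180])*10/3).round().tolist());print(((proj(d,Q)-[300,130])*10/3+[400,0]).round().tolist())
E
```

```text
t 23.675 p [544.5 -43.9 138.4] rpy [ 3.126 -0.82   1.483] q [-0.532  0.505  1.852  0.766  1.297 -0.852] F [ 0.3 -0.2 -0.4] w 84.7 gf 0.0
[[238.0, 146.0], [162.0, 136.0], [204.0, 256.0], [119.0, 243.0], [237.0, 195.0], [163.0, 185.0], [203.0, 307.0], [122.0, 294.0]]
[[511.0, 205.0], [545.0, 242.0], [629.0, 169.0], [666.0, 203.0], [510.0, 249.0], [543.0, 286.0], [625.0, 211.0], [661.0, 246.0]]
```

View pics/c7.png

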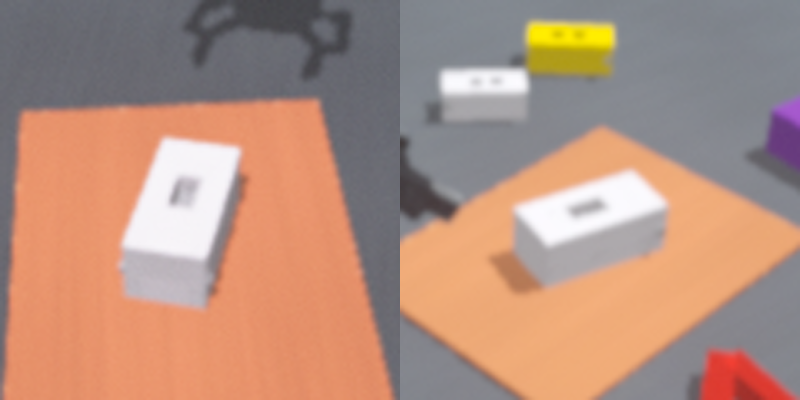

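The picture shows the jig lying flat and shut on the plate, with the base's single window facing up. Its top corners, c7 (162,138),(240,146),(124,245),(208,258), match the prediction. The robot is clear, so I'm handing in.

```bash
python3 -c "
from rig import robot; print(robot.sign_off())"
```

```text
the job is handed in; nothing more can be done
None
```

The narrow tube is in the clamshell jig, and the jig lies shut, lid side down and flat on the copper plate, released; I handed the job in at about 24 s, but the sign-off returned no verdict.

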